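# Dock the camera L-bracket on its pins and clamp it

## Task

Take the two-hole aluminium L-bracket from the steel tray and lower it gently, without dropping it, over the two locating pins of the black docking base, wide hole on thick pin, until its foot rests flush on the base. Then push the base's sliding grey clamp over the end of the foot until it comes up against its stop, leave it there, and leave the bracket seated. Do not knock the other gear about.

Things in the scene. Friction and masses are not known exactly. Their poses are not given: they have to be found in the camera images.
- bracket: Aluminium L-bracket, about 0.18 kg. Foot lies flat: 50 mm (x) by 110 mm (y), 8 mm thick, two through holes on x = 0. Upright limb at the foot's +y end: 50 mm wide (x), 10 mm thick (y +45 to +55 mm), top 65 mm above the underside; grip it there from above, fingers closing along y. Origin: centre of the foot's underside, z up.
- wide_hole (a point): Centre of the bracket's wide hole (16 mm diameter) at the underside of the foot, at y = +22 mm in the bracket's frame.
- narrow_hole (a point): Centre of the bracket's narrow hole (12 mm diameter) at the underside of the foot, at y = -26 mm in the bracket's frame.
- upright_top (a point): Middle of the top edge of the bracket's upright limb: (0, +50, +65) mm in the bracket's frame.
- dock: Docking base, fixed: black block 80 mm (x) by 200 mm (y), deck at z = 22 mm. Origin: centre of underside, z up. Two steel pins on the deck, 16 mm tall, tapered above 9 mm. Sliding clamp at the -y end between rails 12 mm tall. Seated, the bracket's axes are parallel to the base's, its upright at the end away from the clamp.
- thick_pin (a point): Foot of the thick pin (14 mm diameter) on the deck: (0, +52, 22) mm in the base's frame.
- thin_pin (a point): Foot of the thin pin (10 mm diameter) on the deck: (0, +4, 22) mm in the base's frame.
- seat (a point): Where the bracket's origin lies when it is seated: on the deck, (0, +30, 22) mm in the base's frame.
- clamp (a joint): Travel (m) of the grey clamp along the base's +y, towards the bracket: 0 open, 0.030 at its stop; slides stiffly, about 2.5 N. Carriage 50 mm wide, rising 17.5 mm above the deck. At the stop its lip covers the last 10 mm of the foot, 2.5 mm above it, so it cannot pass over a foot that is not flush.
- clamp_push (a point): Middle of the outer (-y) face of the clamp's upright fin, 30 mm above the deck, moving with the clamp. The fin is 44 mm wide (x), 12 mm thick (y) and stands from 17.5 to 41 mm above the deck; push this face along the base's +y.
- tray: Shallow stainless tray, fixed, 160 mm (x) by 210 mm (y), rim 14 mm high, floor and walls 3 mm; the bracket lies in it at the start. Origin: centre of its underside.
- small_bracket: Bystander: smaller aluminium bracket with one hole, 36 x 60 mm, 33 mm tall. Origin: centre of underside.
- lens_cap: Bystander: black lens cap, 60 mm diameter, 10 mm high. Origin: centre of underside.
- zoom_lens: Bystander: black zoom lens standing upright, 78 mm diameter, 100 mm tall. Origin: centre of underside.
- lens_hood: Bystander: black lens hood standing on its narrow end, 92 mm wide at the top, 45 mm tall. Origin: centre of underside.
- blower: Bystander: black rubber blower, 60 mm diameter, 95 mm tall. Origin: centre of underside.
- filter_ring: Bystander: dark filter ring, 72 mm diameter, 8 mm high. Origin: centre of underside.
Not all that is in view belongs to the job. Leave any orange, pink or purple look-alike of the bracket alone.

How it is judged:
By the outcome, as a careful person would: the job done as asked, in the order asked, and still so for the second after the job is handed in, with the robot touching nothing.
It also fails if it takes over 56 s, if anything falls off the work surface, if the arm or the gripper's body presses on something with over 40 N, if the wrist force passes 120 N, or if a joint passes its speed limit or range.

## Robot

A 6-joint arm with a two-finger parallel gripper is mounted at the origin on the work surface. World frame = base frame: x ahead of the robot, y to its left, z up, the work surface at z = 0. Lengths are in m, angles in rad, forces in N, time in s.
With the tool pointing down it reaches from about 0.3 to 0.85 m from the base axis. Payload 4.2 kg.
Tool frame: the origin (TCP) lies midway between the tips of the shut fingers; the grasp point (between the pads) lies 19 mm behind it; z points along the fingers, y is the line along which they close (so a half turn about z gives the same grasp; the last joint's range is limited). The gripper opens to 91 mm and grips with 3 to 60 N. Pads are 32 mm wide; open, the fingers measure 118 mm over their backs; the gripper's body (76 mm by 178 mm) begins 60 mm behind the grasp point.
Start: joints at [1.122, 0.32, 1.565, -0, 1.257, -0.02], TCP at [0.239, 0.523, 0.214] pointing down, gripper open.
Joint ranges: [-3.11, 3.11], [-0.84, 2.01], [0.21, 2.61], [-1.34, 4.49], [0.05, 2.63], [-2.56, 2.56]. Speed limits (rad/s): [2.57, 2.57, 3.14, 3.14, 3.14, 3.14].

## Interface

Orientations are given as a rotation vector (axis times angle).
In Python, from cell import telemetry, viewer, workorder gives the robot as it stands.
- The arm moves only by the tool servo_tool, never from a script. Its argument "increments" is a list that holds one entry, the list of rows, each a list of 7 numbers: the closure, from -1 (fully open) to 1 (shut), then the shift along the world's x, y, z normalised to -1 to 1, where 1 is 0.1 m, then the turn, a rotation vector about the world's x, y, z normalised to -1 to 1, where 1 is 120 degrees. In form: [[[hand, x, y, z, rx, ry, rz], ...]]. A call has 1 to 20 rows; each row shifts and turns the commanded pose from where the row before left it; what a row does not reach is not made up. A row lasts 1/10 s, in which the tool goes at most 50 mm and 8.59 degrees, less where a joint would pass 70% of its speed; a pose out of reach is approached as far as the arm can. A call with a number of a shift or a turn outside -1 to 1 is refused whole. A call with a gripper value outside its range is refused whole. The fingers move at their own pace and stop on an object; the grip force is fixed at half the most. Time passes only in rows, so rows that do not move let the fingers close. It gives the time, the measured TCP pose, the force, the opening and the grip force at its end, in the units of the state.
- telemetry.observe(): the state, without advancing time (a new reading comes with each control period).
- viewer.read_camera(name): name is "side" or "top" or "wrist"; returns the picture (384x512x3 uint8, blue, green, red); there is no depth.
- viewer.camera_params(name): a dict with "vfov" (degrees; the focal length in pixels is half the picture's height over the tangent of half this angle, whatever the lens; pixels are square), "cx", "cy" (the principal point, pixels), "R" (3x3) and "t" (3): a world point X has camera coordinates R X + t. Camera axes: x right, y down, z forward; pixel columns grow to the right and rows downward; lengths in m; the calibration is good to about 2 mm. A picture is of the moment at which its call begins: read the wrist's pose just before it. camera_params takes no time and is no camera call; for the wrist camera it gives the pose at the moment of the call.
- workorder.finish_job(): hands the job in; it is judged then, once.
The state is a dict: "time": time; "q": joint angles; "qd": joint speeds; "tau": joint torques, N m; "position": TCP position; "eef_rot": TCP orientation; "force": force on the tool from outside, world axes, zero at the start; "torque": the same for the moment, N m; "gripper_width": finger opening in m; "grasp_force": force on a finger pad.
Only numpy, scipy, OpenCV 4.12 (cv2) and the standard library are available. Lean on these libraries where they do the work, as an engineer would, in place of code of your own. Each camera call takes 0.05 s, during which the arm holds its last target. There are 200 camera calls.

## Working session

There is one attempt and no reset: what is moved stays moved. The work goes in short steps, Python scripts to look and compute and a tool call to move; the robot and the scene stay as the last step left them, time stands still between calls to the robot, and variables do not carry over. Pictures are saved under pics/ and viewed, at most 10 in all, crops included, and the job is handed in when it is done.

Besides the shell and the picture viewer there is one more tool, called after "Call:" by a JSON object that holds its "name" and its "arguments". servo_tool: Moves the arm, as the interface text tells. Scaled input: -1 to 1 covers 0.1 m each way for a shift and 120 degrees each way for a turn. Its arguments: {"type":"object","properties":{"increments":{"type":"array"}},"required":["increments"]}

```bash
mkdir -p pics; ls; python3 - <<'E'
from cell import telemetry, viewer
import cv2,numpy as np
print(telemetry.observe())
for n in("top","side"):
    cv2.imwrite(f"pics/{n}0.png",viewer.read_camera(n)); print(n,viewer.camera_params(n))
E
```

```text
pics
{'time': 0.0, 'q': array([ 1.12198994e+00,  3.20300595e-01,  1.56567237e+00, -1.10879386e-05,
        1.25738330e+00, -1.99700904e-02]), 'qd': array([-0.0015729 ,  0.00162484,  0.0007382 , -0.00091159,  0.00077396,
       -0.00165613]), 'tau': array([-1.15172479e-03, -4.12465811e+01, -2.31968790e+01,  7.25232367e-02,
        4.57780052e-02, -1.56904466e-04]), 'position': array([0.23886225, 0.52248938, 0.21311787]), 'eef_rot': array([-6.68374261e-01, -3.06926115e+00,  2.69802208e-03]), 'force': array([ 0.69223889, -0.23189887,  0.01736939]), 'torque': array([-0.01822935, -0.04176326, -0.0601403 ]), 'grasp_force': 0.0, 'gripper_width': 0.09077050083793209}
top {'vfov': 46.60249092940295, 'cx': 251.69735569524906, 'cy': 192.4723528565168, 'R': array([[-0.00607279, -0.99992075, -0.01102784],
       [-0.98360654,  0.00796055, -0.18015217],
       [ 0.18022568,  0.00975303, -0.98357693]]), 't': array([-0.08846942,  0.53724724,  1.10004216])}
side {'vfov': 44.826832624568354, 'cx': 262.58390689090805, 'cy': 193.41807282618214, 'R': array([[ 0.99660619, -0.08206064, -0.00649334],
       [-0.06653029, -0.7565142 , -0.65058434],
       [ 0.04847506,  0.64880838, -0.75940625]]), 't': array([-0.55725209,  0.01463233,  1.21662004])}
```

View pics/top0.png

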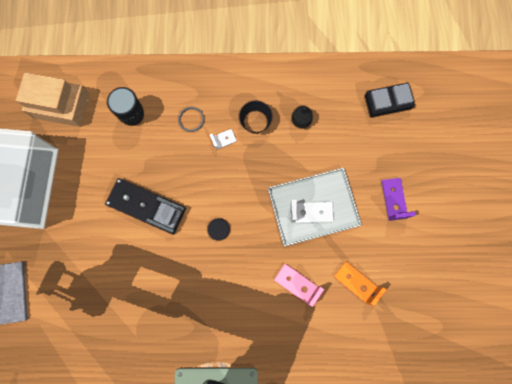

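View pics/side0.png

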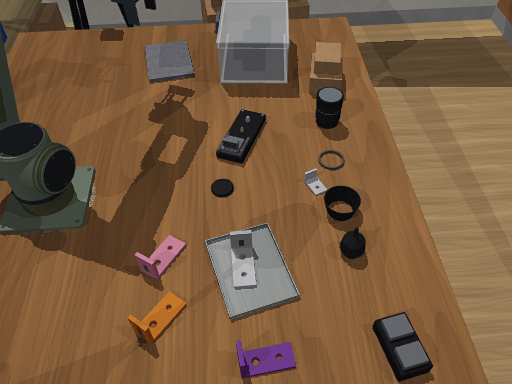

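The top view shows the bracket in the tray at about (312,211), with its upright at the left end (298,211). The dock is at about (146,206): pins near (125,197) and (142,205), clamp near (168,213). The side view agrees. Next I'll enlarge both areas.

```bash
python3 - <<'E'
import cv2,numpy as np
t=cv2.imread("pics/top0.png");s=cv2.imread("pics/side0.png")
c=lambda im,x,y,w,h:cv2.resize(im[y:y+h,x:x+w],(400,300),interpolation=cv2.INTER_CUBIC)
cv2.imwrite("pics/comp.png",np.vstack([np.hstack([c(t,265,165,100,75),c(t,100,170,100,75)]),np.hstack([c(s,200,222,100,75),c(s,195,100,100,75)])]))
E
```

```text
(no output)
```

View pics/comp.png

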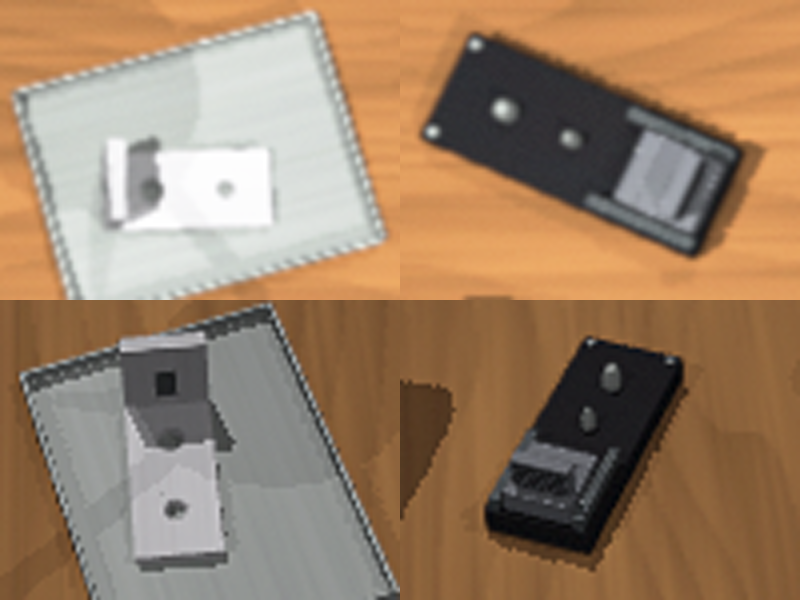

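The crops show everything clearly. In the top crop the bracket's holes are at crop (152,190) and (226,188), and its foot end corners at (270,149) and (271,225). The dock pin tops are at (505,108) and (570,138). I'll turn these into points.

```bash
cat > h.py <<'E'
import numpy as np,cv2
from cell import viewer,telemetry
def ray(P,uv):
    f=192/np.tan(np.radians(P["vfov"])/2); R=np.array(P["R"]);t=np.array(P["t"])
    d=R.T@np.array([(uv[0]-P["cx"])/f,(uv[1]-P["cy"])/f,1]); return -R.T@t,d
def onz(P,uv,z):
    o,d=ray(P,uv); return o+d*(z-o[2])/d[2]
def proj(P,X):
    f=192/np.tan(np.radians(P["vfov"])/2); c=np.array(P["R"])@X+P["t"]; return np.array([P["cx"]+f*c[0]/c[2],P["cy"]+f*c[1]/c[2]])
E
python3 - <<'E'
from h import *
np.set_printoptions(precision=4,suppress=True)
T=viewer.camera_params("top");S=viewer.camera_params("side")
def g(P,n,u,v,z,o,oc): 
    X=onz(P,((u-oc[0]+.5)/4-.5+o[0],(v-oc[1]+.5)/4-.5+o[1]),z); print(n,X); return X[:2]
A=[("wide",152,190,.011),("narrow",226,188,.011),("foot c1",270,149,.011),("foot c2",271,225,.011),("upt1",118,140,.068),("upt2",120,222,.068)]
for a in A:g(T,*a,(265,165),(0,0))
for a in [("thick",505,108,.034),("thin",570,138,.034),("scr1",475,45,.022),("scr2",432,132,.022)]:g(T,*a,(100,170),(400,0))
print("side")
for a in [("wide",172,438,.011),("narrow",176,508,.011),("c1",137,558,.011),("c2",225,552,.011),("upt1",123,343,.068),("upt2",208,340,.068)]:g(S,*a,(200,222),(0,300))
for a in [("thick",611,378,.034),("thin",588,420,.034),("thickfoot",612,390,.022),("thinfoot",590,432,.022),("scr1",675,360,.022),("scr2",590,343,.022)]:g(S,*a,(195,100),(400,300))
E
```

```text
wide [ 0.4897 -0.2258  0.011 ]
narrow [ 0.4906 -0.2746  0.011 ]
foot c1 [ 0.5164 -0.3045  0.011 ]
foot c2 [ 0.4659 -0.3032  0.011 ]
upt1 [ 0.5138 -0.1993  0.068 ]
upt2 [ 0.4619 -0.1994  0.068 ]
thick [0.5309 0.2366 0.034 ]
thin [0.5107 0.1933 0.034 ]
scr1 [0.5756 0.2621 0.022 ]
scr2 [0.5173 0.2877 0.022 ]
side
wide [ 0.4939 -0.2268  0.011 ]
narrow [ 0.4936 -0.2737  0.011 ]
c1 [ 0.4702 -0.3037  0.011 ]
c2 [ 0.5192 -0.3041  0.011 ]
upt1 [ 0.4698 -0.1977  0.068 ]
upt2 [ 0.5181 -0.1998  0.068 ]
thick [0.5336 0.2315 0.034 ]
thin [0.5144 0.1871 0.034 ]
thickfoot [0.534  0.2321 0.022 ]
thinfoot [0.5154 0.1876 0.022 ]
scr1 [0.5832 0.2619 0.022 ]
scr2 [0.5207 0.2875 0.022 ]
```

Both views agree within about 4 mm, and the hole pitch comes out at 48 mm as given. The bracket's origin is at about (0.492,-0.249) with yaw near 0; the dock's yaw is about -24°. I'll hover over the upright and turn +24.6°.

Call:
{"name": "servo_tool", "arguments": {"increments": [[[-1,0.06,-0.18,0,0,0,0.005],[-1,0.13,-0.37,0,0,0,0.01],[-1,0.13,-0.37,0,0,0,0.01],[-1,0.13,-0.37,0,0,0,0.01],[-1,0.13,-0.37,0,0,0,0.01],[-1,0.13,-0.37,0,0,0,0.01],[-1,0.13,-0.37,0,0,0,0.01],[-1,0.13,-0.37,0,0,0,0.01],[-1,0.13,-0.37,0,0,0,0.01],[-1,0.13,-0.37,0,0,0,0.01],[-1,0.13,-0.37,0,0,0,0.01],[-1,0.13,-0.37,0,0,0,0.01],[-1,0.13,-0.37,0,0,0,0.01],[-1,0.13,-0.37,0,0,0,0.01],[-1,0.13,-0.37,0,0,0,0.01],[-1,0.13,-0.37,0,0,0,0.01],[-1,0.13,-0.37,0,0,0,0.01],[-1,0.13,-0.37,0,0,0,0.01],[-1,0.13,-0.37,0,0,0,0.01],[-1,0.12,-0.34,0,0,0,0.02]]]}}

```text
time: 2.1
position: [0.4912, -0.1968, 0.2136]
eef_rot: [0.002, -3.141, -0.001]
force: [-0.4, 0.6, 0.2]
gripper_width: 0.0912
grasp_force: 0.0
```

Call:
{"name": "servo_tool", "arguments": {"increments": [[[-1,0.02,-0.05,0,0,0,0],[-1,0,0,0,0,0,0],[-1,0,0,0,0,0,0]]]}}

```text
time: 2.4
position: [0.4924, -0.199, 0.2136]
eef_rot: [0.001, -3.14, -0.002]
force: [0.9, -0.6, 0.1]
gripper_width: 0.0911
grasp_force: 0.0
```

```bash
python3 - <<'E'
from h import *
from scipy.spatial.transform import Rotation as Ro
s=telemetry.observe();print(s["time"],s["position"],s["q"],s["qd"],Ro.from_rotvec(s["eef_rot"]).as_matrix())
P=viewer.camera_params("wrist");im=viewer.read_camera("wrist");cv2.imwrite("pics/w1.png",im);np.save("w1.npy",P,allow_pickle=True);print(P)
E
```

```text
2.4 [ 0.49243499 -0.19903189  0.21359378] [-4.06146080e-01  2.51758383e-01  1.66259445e+00  6.53067146e-04
  1.22890109e+00 -1.97775877e+00] [ 0.01364397 -0.01040828  0.004294   -0.00176634 -0.00071316 -0.00313228] [[-9.99998999e-01 -5.96109128e-04 -1.28299410e-03]
 [-5.97676369e-04  9.99999075e-01  1.22151287e-03]
 [ 1.28226476e-03  1.22227846e-03 -9.99998431e-01]]
{'vfov': 66.77433237626299, 'cx': 252.7452346939687, 'cy': 187.70963685523384, 'R': array([[-1.48916543e-03,  9.99998879e-01, -1.58299845e-04],
       [ 9.71251141e-01,  1.48403897e-03,  2.38052553e-01],
       [ 2.38052521e-01,  2.00750728e-04, -9.71252262e-01]]), 't': array([ 0.20037299, -0.50387349,  0.27164166])}
```

View pics/w1.png

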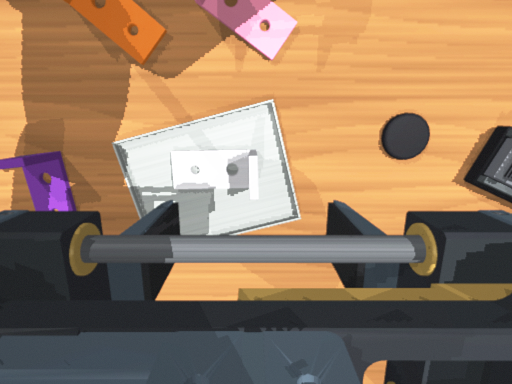

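The wrist view shows the bracket's narrow hole at (196,170), its wide hole at (233,170), and the top of the upright from (254,152) to (254,198).

```bash
python3 - <<'E'
from h import *
np.set_printoptions(precision=4,suppress=True)
P=np.load("w1.npy",allow_pickle=True).item();im=cv2.imread("pics/w1.png")
for n,u,v,z in[("narrow",195.5,169.5,.011),("wide",232.5,169.5,.011),("up1",254,152,.068),("up2",254,198,.068),("c1",172,151,.011),("c2",172,189,.011),("tcp",0,0,0)]:
    if n=="tcp":print(proj(P,np.array([.4924,-.199,.2136])),proj(P,np.array([.4924,-.199,.068])))
    else:print(n,onz(P,(u,v),z))
T=cv2.imread("pics/top0.png");P=viewer.camera_params("top")
g=cv2.cvtColor(im,cv2.COLOR_BGR2GRAY)
print(g[148:202:2,244:264])
E
```

```text
narrow [ 0.4922 -0.2739  0.011 ]
wide [ 0.4921 -0.2259  0.011 ]
up1 [ 0.4626 -0.1983  0.068 ]
up2 [ 0.5144 -0.1982  0.068 ]
c1 [ 0.4682 -0.3029  0.011 ]
c2 [ 0.5183 -0.3061  0.011 ]
[253.7189 227.745 ] [253.3131 178.9212]
[[233 234 235 236 237 237 236 236 237 238 236 235 236 236 235 236 236 238
  237 238]
 [255 255 248 255 255 244 183 164 165 165 167 173 227 237 237 237 236 237
  237 237]
 [247 246 231 242 236 180 151 150 154 156 154 156 175 217 225 229 238 241
  240 240]
 [218 217 219 216 189 160 153 154 153 156 155 155 163 208 223 223 227 235
  239 239]
 [214 198 204 189 195 253 255 255 255 255 255 255 255 241 223 222 222 222
  232 237]
 [189 184 181 179 201 255 255 254 254 254 254 255 255 243 222 220 223 224
  225 230]
 [180 180 179 178 194 255 255 254 254 254 254 254 255 244 228 227 226 226
  225 231]
 [182 184 184 181 193 255 255 254 254 254 254 254 255 244 223 221 221 220
  222 231]
 [185 186 185 183 189 254 255 254 254 254 254 254 255 245 225 222 223 222
  224 234]
 [185 184 185 181 186 255 255 254 254 254 254 254 255 248 230 225 226 227
  226 236]
 [181 180 180 176 181 255 25
[... 717 characters left out ...]
 235 234
  234 234]
 [189 190 187 186 195 248 255 254 253 253 253 254 254 253 243 236 236 237
  237 237]
 [150 149 144 141 161 240 254 254 253 254 254 254 254 254 247 238 237 237
  236 236]
 [155 214 228 230 236 241 253 254 254 254 254 254 254 254 247 236 237 236
  236 235]
 [238 238 238 237 236 239 253 254 254 254 254 254 254 254 248 236 236 236
  236 235]
 [236 236 235 234 234 234 253 254 254 254 254 254 254 255 248 236 236 235
  236 235]
 [236 237 235 236 236 233 252 254 254 254 254 254 254 255 249 236 234 235
  235 235]
 [236 235 236 236 236 235 253 254 254 254 255 255 255 255 250 237 237 237
  237 237]
 [235 235 236 236 235 233 235 237 237 237 237 237 233 232 234 235 234 233
  233 233]]
```

All three cameras agree: the origin is at about (0.492,-0.249) with yaw near 0. I'll descend to TCP z 0.034, close, and lift slightly.

Call:
{"name": "servo_tool", "arguments": {"increments": [[[-1,0,0,-0.3,0,0,0],[-1,0,0,-0.3,0,0,0],[-1,0,0,-0.3,0,0,0],[-1,0,0,-0.3,0,0,0],[-1,0,0.05,-0.3,0,0,0],[-1,0,0,-0.2,0,0,0],[-1,0,0,-0.1,0,0,0],[-1,0,0,0,0,0,0],[1,0,0,0,0,0,0],[1,0,0,0,0,0,0],[1,0,0,0,0,0,0],[1,0,0,0,0,0,0],[1,0,0,0,0,0,0],[1,0,0,0,0,0,0],[1,0,0,0,0,0,0],[1,0,0,0,0,0,0],[1,0,0,0,0,0,0],[1,0,0,0,0,0,0]]]}}

```text
time: 4.25
position: [0.4931, -0.1952, 0.034]
eef_rot: [-0.001, 3.142, -0.001]
force: [-0.5, -0.3, -0.5]
gripper_width: 0.0143
grasp_force: 0.2
```

Call:
{"name": "servo_tool", "arguments": {"increments": [[[1,0,-0.02,0,0,0,0],[1,0,0,0,0,0,0],[1,0,0,0,0,0,0],[1,0,0,0,0,0,0],[1,0,0,0,0,0,0]]]}}

```text
time: 4.75
position: [0.4931, -0.1971, 0.034]
eef_rot: [-0.001, 3.142, 0.0]
force: [-0.4, -0.5, -0.3]
gripper_width: 0.0098
grasp_force: 30.0
```

Call:
{"name": "servo_tool", "arguments": {"increments": [[[1,0,0,0.1,0,0,0],[1,0,0,0.3,0,0,0],[1,0,0,0.4,0,0,0],[1,0,0,0.4,0,0,0],[1,0.03,0.1,0.4,0,0,0],[1,0.06,0.2,0.26,0,0,-0.01],[1,0.09,0.3,0,0,0,-0.015],[1,0.09,0.3,0,0,0,-0.015],[1,0.09,0.3,0,0,0,-0.015],[1,0.09,0.3,0,0,0,-0.015],[1,0.09,0.3,0,0,0,-0.015],[1,0.09,0.3,0,0,0,-0.015],[1,0.09,0.3,0,0,0,-0.015],[1,0.09,0.3,0,0,0,-0.015],[1,0.09,0.3,0,0,0,-0.015],[1,0.09,0.3,0,0,0,-0.015],[1,0.09,0.3,0,0,0,-0.015],[1,0.09,0.3,0,0,0,-0.015],[1,0.06,0.2,0,0,0,-0.01],[1,0.03,0.1,0,0,0,0]]]}}

```text
time: 6.75
position: [0.619, 0.2247, 0.2199]
eef_rot: [-0.65, -3.073, -0.0]
force: [0.5, 0.1, -1.4]
gripper_width: 0.0098
grasp_force: 30.0
```

Call:
{"name": "servo_tool", "arguments": {"increments": [[[1,0,0,0,0,0,0],[1,0,0,0,0,0,0],[1,0,0,0,0,0,0]]]}}

```text
time: 7.05
position: [0.6188, 0.2217, 0.2202]
eef_rot: [-0.654, -3.073, 0.001]
force: [0.0, -0.6, -1.8]
gripper_width: 0.0099
grasp_force: 30.0
```

```bash
python3 - <<'E'
from h import *
s=telemetry.observe();print(s["time"],s["position"],s["q"][5])
P=viewer.camera_params("wrist");im=viewer.read_camera("wrist");cv2.imwrite("pics/w2.png",im);np.save("w2.npy",(P,s),allow_pickle=True)
E
```

```text
7.05 [0.61877601 0.22168455 0.22019236] -0.8247711709890795
```

View pics/w2.png

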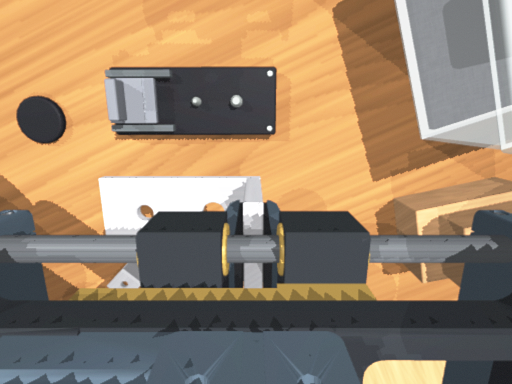

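The wrist view shows the dock with its pins at about (196,101) and (236,101), and deck screws at (270,73) and (270,129). The held bracket's narrow hole is at (146,213), and the foot corners on the near side are at (99,178) and (261,178). I'll take the centroids.

```bash
python3 - <<'E'
from h import *
np.set_printoptions(precision=4,suppress=True)
from scipy.spatial.transform import Rotation as Ro
P,s=np.load("w2.npy",allow_pickle=True);im=cv2.imread("pics/w2.png");g=cv2.cvtColor(im,cv2.COLOR_BGR2GRAY)
def blob(x,y,w,h,th):
    m=(g[y:y+h,x:x+w]>th).astype(np.uint8);n,l,st,c=cv2.connectedComponentsWithStats(m);k=1+st[1:,4].argmax();print(st[k]);return c[k]+[x,y]
pts={}
for n,b,z in[("thin",(186,91,20,20),.036),("thick",(226,91,20,20),.036),("s1",(263,68,12,11),.022),("s2",(263,123,12,11),.022)]:
    p=blob(*b,90);X=onz(P,p,z);pts[n]=X;print(n,p,X)
u=pts["thick"]-pts["thin"];print("pitch",np.hypot(*u[:2]),"yaw",np.degrees(np.arctan2(-u[0],u[1])))
u=pts["s2"]-pts["s1"];print("scr",np.hypot(*u[:2]),"yaw",np.degrees(np.arctan2(u[1],u[0])))
R=Ro.from_rotvec(s["eef_rot"]).as_matrix();print("tool y yaw",np.degrees(np.arctan2(-R[0,1],R[1,1])))
ft=s["position"][2]-.031+.008
for n,p in[("narrow",(146,212.5)),("c1",(99,178)),("c2",(261,178))]:
    X=onz(P,p,ft);print(n,X,"in tool",R.T@(X-s["position"]))
print(g[200:226:2,132:160]);print(g[200:216:2,200:228])
print(g[62:74,180:200:4].T, g[130:145,180:200:4].T)
E
```

```text
[ 6  6 10  8 67]
thin [196.2239 100.5224] [0.5142 0.1948 0.036 ]
[  4   4  13  12 122]
thick [236.3115 100.3607] [0.533  0.2376 0.036 ]
[ 4  2  7  7 40]
s1 [269.675  72.975] [0.5199 0.2864 0.022 ]
[ 3  2  7  7 35]
s2 [269.1143 127.8857] [0.5783 0.2607 0.022 ]
pitch 0.046787466608188756 yaw -23.75159969690321
scr 0.06387852254129206 yaw -23.7924151503503
tool y yaw -24.01979842499186
narrow [0.5865 0.1537 0.1972] in tool [ 0.0018 -0.0753  0.023 ]
c1 [0.552  0.1365 0.1972] in tool [ 0.0263 -0.105   0.0231]
c2 [0.5965 0.2369 0.1972] in tool [0.0265 0.0048 0.023 ]
[[255 255 255 255 255 255 255 255 255 255 255 255 255 255 255 255 255 255
  255 255 255 255 255 255 255 255 255 255]
 [255 255 255 255 255 255 255 255 255 255 255 255 255 255 255 255 255 255
  255 255 255 255 255 255 255 255 255 255]
 [255 255 255 255 255 255 255 255 255 254 248 242 241 241 252 255 255 255
  255 255 255 255 255 255 255 255 255 255]
 [255 255 255 255 255 255 250 224 177 133 112 109 112 113 116 125 155 220
  255 255 255 255 255 255 255 255 255 255]
 [255 255 255 255 252 231 178 164 140 116 116 118 118 118 119 117
[... 1797 characters left out ...]
1  50  84]
 [ 50  52  51  49  53  50  50  51  50  52  51  51  50  48  51  53  50  50
   52  52  50  52  52  50  51  47  47  76]]
[[180 183 182 178 152  85  56  60  61  63  62  60]
 [179 178 179 178 153  88  55  60  61  61  60  60]
 [177 178 179 180 155  89  57  59  62  62  60  61]
 [178 179 180 178 151  87  59  59  62  62  63  62]
 [180 178 176 175 150  87  56  61  61  62  62  62]] [[ 50  53  54  42  54  96 107 102 109 155 178 179 179 179 175]
 [ 56  51  56  45  51  97 103 107 150 174 180 178 175 172 167]
 [ 58  53  57  47  52  95 103  99  98 111 163 173 171 170 168]
 [ 58  59  61  47  49  91 101  98 103 145 167 172 173 175 191]
 [ 59  59  57  47  52  92  99  96 106 159 173 175 175 177 188]]
```

```bash
python3 - <<'E'
from h import *
np.set_printoptions(precision=4,suppress=True)
P,s=np.load("w2.npy",allow_pickle=True)
T=viewer.camera_params("top");S=viewer.camera_params("side")
imT=cv2.imread("pics/top0.png",0);imS=cv2.imread("pics/side0.png",0)
def blob(g,x,y,w,h,th):
    m=(g[y:y+h,x:x+w]>th).astype(np.uint8);n,l,st,c=cv2.connectedComponentsWithStats(m);k=1+st[1:,4].argmax();return c[k]+[x,y],st[k]+[x,y,0,0,0]
a=np.radians(23.78);u=np.array([np.sin(a),np.cos(a)]);e=np.array([u[1],-u[0]])
def show(n,X):print(n,X,"e,u",X[:2]@e,X[:2]@u)
obs={"W":(P,{"thin":(196.2,100.5),"thick":(236.3,100.4),"s1":(269.7,73),"s2":(269.1,127.9)})}
t={}
for n,b in{"thin":(136,199,12,12),"thick":(118,191,15,14)}.items(): t[n],st=blob(imT,*b,90);print("T",n,t[n],st)
for n,c in{"s1":(118.7,181),"s2":(107.9,203)}.items(): t[n],st=blob(imT,int(c[0])-4,int(c[1])-4,9,9,110)
obs["T"]=(T,t);t={}
for n,b in{"thin":(237,122,10,14),"thick":(241,109,14,16)}.items(): t[n],st=blob(imS,*b,75);print("S",n,t[n],st)
for n,c in{"s2":(264,115),"s1":(242.5,110.5)}.items(): t[n],st=blob(imS,int(c[0])-4,int(c[1])-4,9,9,110)
obs["S"]=(S,t)
for k,(Q,d) in obs.items():
    for n,p in d.items(): show(k+" "+n,onz(Q,p,.022 if n[0]=="s" else .030))
# least-squares intersection of rays
for n in("thin","thick","s1","s2"):
    A=np.zeros((3,3));b=np.zeros(3)
    for k,(Q,d) in obs.items():
        o,v=ray(Q,d[n]);v/=np.linalg.norm(v);M=np.eye(3)-np.outer(v,v);A+=M;b+=M@o
    show("LSQ "+n,np.linalg.solve(A,b))
E
```

```text
T thin [141.9375 204.3125] [140 203   5   4  16]
T thick [125.5926 197.0741] [123 195   6   5  27]
S thin [241.375 128.625] [241 127   2   5   8]
S thick [249.2917 109.625 ] [242 109  13   3  24]
W thin [0.5134 0.1939 0.03  ] e,u 0.39166030201285346 0.384459387417491
W thick [0.5327 0.2374 0.03  ] e,u 0.3917070035707334 0.4320518884612155
W s1 [0.5199 0.2864 0.022 ] e,u 0.3602647935919898 0.4717674997556238
W s2 [0.5783 0.2606 0.022 ] e,u 0.42413265853357357 0.47170617323802777
T thin [0.5108 0.1948 0.03  ] e,u 0.3889093158183863 0.38427103772723076
T thick [0.5304 0.2385 0.03  ] e,u 0.38916637129773085 0.43213601308498256
T s1 [0.5806 0.2663 0.022 ] e,u 0.42390882662253665 0.47778710464401886
T s2 [0.5157 0.2939 0.022 ] e,u 0.3534177386236962 0.47684478357590043
S thin [0.514 0.196 0.03 ] e,u 0.3913010514384107 0.38656634124487926
S thick [0.5422 0.2793 0.03  ] e,u 0.38354691226150456 0.47419609684335373
S s2 [0.579  0.2606 0.022 ] e,u 0.4247603025759521 0.4719267754782289
S s1 [0.5086 0.2951 0.022 ] e,u 0.34637520741183586 0.4751440521603289
LSQ thin [0.5127 0.1945 0.0308] e,u 0.39079351179137767 0.3847016002144895
LSQ thick [0.5336 0.2355 0.0608] e,u 0.39334292724812076 0.4306158488026121
LSQ s1 [0.5346 0.2652 0.058 ] e,u 0.38231207914712906 0.45821028707693534
LSQ s2 [0.559  0.2785 0.0096] e,u 0.3992138151864662 0.4802094527805583
```

The pins agree across the wrist and top views: u = 0.3844 and 0.4324, e ≈ 0.392, yaw -23.8°. That puts the TCP target at (0.5457,0.2627). I'll move there and hover about 10 mm over the pins.

Call:
{"name": "servo_tool", "arguments": {"increments": [[[1,-0.1,0.06,0,0,0,0.002],[1,-0.2,0.11,0,0,0,0],[1,-0.2,0.11,0,0,0,0],[1,-0.16,0.09,0,0,0,0],[1,-0.07,0.04,-0.1,0,0,0],[1,0,0,-0.3,0,0,0],[1,0,0,-0.3,0,0,0],[1,0,0,-0.3,0,0,0],[1,0,0,-0.25,0,0,0],[1,0,0,-0.15,0,0,0],[1,0,0,0,0,0,0],[1,0,0,0,0,0,0],[1,0,0,0,0,0,0]]]}}

```text
time: 8.4
position: [0.5469, 0.2643, 0.0811]
eef_rot: [0.645, 3.072, 0.002]
force: [-0.3, 0.2, -1.5]
gripper_width: 0.0101
grasp_force: 30.0
```

```bash
python3 - <<'E'
from h import *
from scipy.spatial.transform import Rotation as Ro
s=telemetry.observe();print(s["time"],s["position"],s["force"]);R=Ro.from_rotvec(s["eef_rot"]).as_matrix();print(np.degrees(np.arctan2(-R[0,1],R[1,1])),R[:,2])
P=viewer.camera_params("wrist");im=viewer.read_camera("wrist");np.save("w3.npy",(P,s),allow_pickle=True)
t=viewer.read_camera("top");d=viewer.read_camera("side")
c=lambda im,x,y,w,h:cv2.resize(im[y:y+h,x:x+w],(400,300),interpolation=cv2.INTER_CUBIC)
cv2.imwrite("pics/w3full.png",im)
cv2.imwrite("pics/w3.png",np.vstack([np.hstack([c(im,60,80,220,165),c(im,120,180,120,90)]),np.hstack([c(t,90,160,120,90),c(d,195,80,120,90)])]))
E
```

```text
8.4 [0.54693251 0.26429163 0.08107053] [-0.3065847   0.22462197 -1.47431277]
-23.725736782953334 [ 2.30196181e-03  9.92381650e-04 -9.99996858e-01]
```

View pics/w3.png

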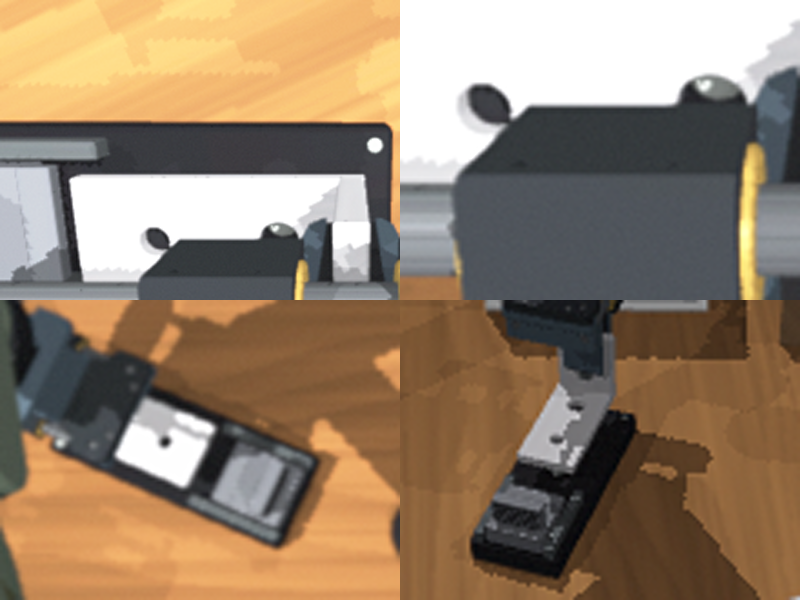

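The crops show the thick pin's dome inside the wide hole, nearly centred along the base. I'll quantify it by comparing the hole centre with the pin tip using rays.

```bash
python3 - <<'E'
from h import *
np.set_printoptions(precision=4,suppress=True,linewidth=200)
P,s=np.load("w3.npy",allow_pickle=True);g=cv2.imread("pics/w3full.png",0)
a=np.radians(23.75);u=np.array([np.sin(a),np.cos(a)]);e=np.array([u[1],-u[0]])
p=s["position"];E=p[:2]@e;U=p[:2]@u;print("TCP e,u",E,U)
zt=p[2]-.031+.008
w=lambda E,U,z:proj(P,np.r_[E*e+U*u,z])
print("pred wide hole top ctr",w(E-.0015,U-.028,zt),"edges u",w(E-.0015,U-.036,zt),w(E-.0015,U-.020,zt),"top e",w(E-.0095,U-.028,zt))
print("pred narrow",w(E-.0015,U-.076,zt),w(E-.0015,U-.082,zt),w(E-.0015,U-.070,zt))
print("pred thick tip",w(.392,.4324,.038),"at z31 edges",w(.392,.4254,.031),w(.392,.4394,.031))
print(g[200:214,200:230]);print(g[202:222,136:158])
E
```

```text
TCP e,u 0.3941710251955702 0.46218442084185357
pred wide hole top ctr [213.6806 212.9681] edges u [202.2134 212.9556] [225.1473 212.9806] top e [213.3207 201.9769]
pred narrow [144.8678 212.893 ] [136.2647 212.8836] [153.4706 212.9024]
pred thick tip [214.726  203.5788] at z31 edges [206.9569 200.9523] [224.74   200.9722]
[[255 255 255 255 255 255 255 255 255 255 255 255 255 255 255 255 255 255 255 255 255 255 255 242 219 209 207 208 210 209]
 [255 255 255 255 255 255 255 255 255 255 255 255 255 255 255 255 255 255 255 255 255 255 255 237 217 207 206 208 207 209]
 [255 255 255 255 255 255 255 255 255 241 225 200 190 189 201 214 242 255 255 255 255 255 255 252 230 216 209 208 211 206]
 [255 255 255 255 255 255 255 227 183 165 147 140 140 133 131 135 150 182 219 255 255 255 253 242 233 219 209 209 211 178]
 [255 255 255 255 255 243 165 117 128 202 177 216 230 168 130 126 126 127 138 178 230 233 236 236 235 231 219 214 209 146]
 [255 255 255 255 249 152  69  64 113 191 229 242 243 178 131 128 126 124 123 120 141 180 227 237 238 236 223 214 180 126]
 [255 255 255 255 184  83  36  42  82 
[... 2067 characters left out ...]
2  95  64  59  61  63  63  63  62  60  81 205 243 189  98  55]
 [255 254 233 224 225 226 216 161  97  66  58  59  59  60  59  58  64 145 140  90  57  54]
 [255 255 241 226 227 227 229 221 184 130  94  77  73  69  68  58  52  75  67  56  53  56]
 [255 255 254 240 228 226 228 229 225 213 205 180 164 146 157 132  81  58  54  55  54  56]
 [255 255 255 254 240 228 224 225 228 227 228 225 221 211 170 110  69  57  56  56  54  57]
 [255 255 255 255 255 251 238 230 229 226 228 229 226 184 117  70  58  54  56  56  56  56]
 [255 255 255 255 255 255 255 254 250 247 248 252 208 122  67  53  55  57  56  55  57  56]
 [255 255 255 255 255 255 255 255 255 255 255 254 158  74  54  55  55  58  56  58  55  57]]
```

The predictions match the picture within 1 px. I'll correct by (-1.4,-1.4) mm and lower slowly.

Call:
{"name": "servo_tool", "arguments": {"increments": [[[1,-0.014,-0.014,0,0,0,0],[1,0,0,0,0,0,0],[1,0,0,-0.05,0,0,0],[1,0,0,-0.05,0,0,0],[1,0,0,-0.02,0,0,0],[1,0,0,-0.02,0,0,0],[1,0,0,-0.02,0,0,0],[1,0,0,0,0,0,0]]]}}

```text
time: 9.35
position: [0.5445, 0.2625, 0.0636]
eef_rot: [-0.646, -3.074, 0.0]
force: [-0.1, 0.3, -1.7]
gripper_width: 0.0097
grasp_force: 30.0
```

Call:
{"name": "servo_tool", "arguments": {"increments": [[[1,0.006,0,0,0,0,0],[1,0,0,-0.02,0,0,0],[1,0,0,-0.02,0,0,0],[1,0,0,0,0,0,0]]]}}

```text
time: 9.75
position: [0.5451, 0.2624, 0.0596]
eef_rot: [-0.646, -3.074, 0.0]
force: [0.8, 0.0, -1.8]
gripper_width: 0.0098
grasp_force: 30.0
```

Call:
{"name": "servo_tool", "arguments": {"increments": [[[1,0,0,-0.02,0,0,0],[1,0,0,0,0,0,0],[1,0,0,-0.02,0,0,0],[1,0,0,0,0,0,0]]]}}

```text
time: 10.15
position: [0.5451, 0.2625, 0.0557]
eef_rot: [-0.646, -3.074, 0.0]
force: [0.3, -0.5, -1.8]
gripper_width: 0.01
grasp_force: 30.0
```

No contact force, and it is past the taper now.

Call:
{"name": "servo_tool", "arguments": {"increments": [[[1,0,0,-0.01,0,0,0],[1,0,0,-0.01,0,0,0],[1,0,0,0,0,0,0]]]}}

```text
time: 10.45
position: [0.5452, 0.2625, 0.0538]
eef_rot: [-0.646, -3.074, 0.0]
force: [-0.7, 0.4, -1.6]
gripper_width: 0.0097
grasp_force: 30.0
```

Call:
{"name": "servo_tool", "arguments": {"increments": [[[1,0,0,-0.01,0,0,0],[1,0,0,0,0,0,0]]]}}

```text
time: 10.65
position: [0.5454, 0.2626, 0.053]
eef_rot: [0.646, 3.074, 0.0]
force: [0.2, 0.3, -2.0]
gripper_width: 0.0096
grasp_force: 30.0
```

Call:
{"name": "servo_tool", "arguments": {"increments": [[[1,0,0,-0.008,0,0,0],[1,0,0,0,0,0,0]]]}}

```text
time: 10.85
position: [0.5454, 0.2626, 0.053]
eef_rot: [0.646, 3.074, 0.001]
force: [-1.1, -0.9, 4.7]
gripper_width: 0.0098
grasp_force: 30.0
```

Seated: contact at exactly the predicted height with about 6 N. I'll release, then rise.

Call:
{"name": "servo_tool", "arguments": {"increments": [[[0.4,0,0,0.005,0,0,0],[0.2,0,0,0,0,0,0],[0.2,0,0,0,0,0,0],[0.2,0,0,0,0,0,0],[0.2,0,0,0,0,0,0],[0.2,0,0,0.1,0,0,0],[0.2,0,0,0.3,0,0,0],[0.2,0,0,0.4,0,0,0],[0.2,0,0,0.3,0,0,0]]]}}

```text
time: 11.75
position: [0.5459, 0.2628, 0.1656]
eef_rot: [0.645, 3.072, 0.003]
force: [0.8, -0.3, -0.6]
gripper_width: 0.0365
grasp_force: 0.0
```

Call:
{"name": "servo_tool", "arguments": {"increments": [[[1,0.02,-0.1,0.2,0,0,0],[1,0.03,-0.25,0.2,0,0,0],[1,0.03,-0.3,0,0,0,0],[1,0.04,-0.3,0,0,0,0],[1,0.04,-0.3,0,0,0,0],[1,0.03,-0.2,0,0,0,0],[1,0.02,-0.06,0,0,0,0],[1,0,0,0,0,0,0],[1,0,0,0,0,0,0]]]}}

```text
time: 12.65
position: [0.5663, 0.1124, 0.2029]
eef_rot: [0.645, 3.074, 0.001]
force: [-0.4, -0.3, 0.1]
gripper_width: 0.0003
grasp_force: 0.0
```

```bash
python3 - <<'E'
from h import *
s=telemetry.observe();print(s["time"],s["position"],s["gripper_width"],s["force"])
P=viewer.camera_params("wrist");im=viewer.read_camera("wrist");cv2.imwrite("pics/w4f.png",im);np.save("w4.npy",(P,s),allow_pickle=True)
cv2.imwrite("pics/w4.png",cv2.resize(im[0:210,100:380],(800,600),interpolation=cv2.INTER_CUBIC))
E
```

```text
12.65 [0.56627353 0.11238035 0.2029183 ] 0.00032233727387522395 [-0.40604252 -0.32558962  0.1299048 ]
```

View pics/w4.png

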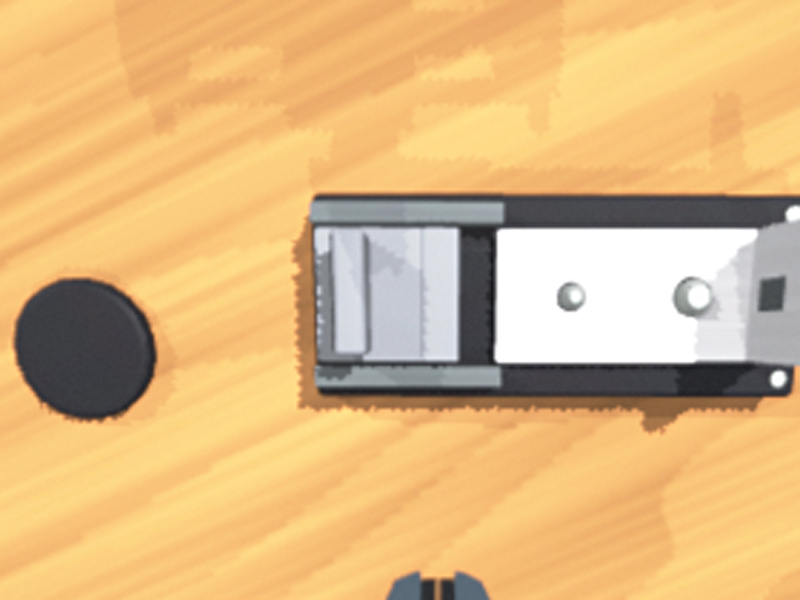

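The bracket is seated with both pins through its holes. The clamp fin's top spans crop columns 331–366 and rows 230–352, and the foot end is at column 496.

```bash
python3 - <<'E'
from h import *
np.set_printoptions(precision=4,suppress=True)
P,s=np.load("w4.npy",allow_pickle=True)
a=np.radians(23.75);u=np.array([np.sin(a),np.cos(a)]);e=np.array([u[1],-u[0]])
k=800/280
for n,x,y,z in[("fin out",331,291,.063),("fin in",366,291,.063),("lip end",460,295,.0395),("foot end",496,296,.030),("foot e-",560,228,.03),("foot e+",560,363,.03),("thin",571,295,.036),("thick",692,295,.036),("dock end",316,290,.022),("cap r",155,345,.01),("cap l",15,345,.01)]:
    X=onz(P,((x+.5)/k-.5+100,(y+.5)/k-.5),z);print(n,X,"e,u",X[:2]@e,X[:2]@u)
print("tcp",s["position"][:2]@e,s["position"][:2]@u)
E
```

```text
fin out [0.476  0.1095 0.063 ] e,u 0.39157095272492143 0.2919510862348484
fin in [0.481 0.121 0.063] e,u 0.3915511116708953 0.30446686807709944
lip end [0.4951 0.1522 0.0395] e,u 0.39190469669193745 0.33868683999968163
foot end [0.5009 0.1655 0.03  ] e,u 0.39187161564271294 0.35319235826611217
foot e- [0.4875 0.1981 0.03  ] e,u 0.3664192835219166 0.37760391896124823
foot e+ [0.5353 0.1791 0.03  ] e,u 0.4178231473724739 0.37950288139171406
thin [0.5124 0.1919 0.036 ] e,u 0.39169201994896724 0.3819627289369456
thick [0.5312 0.235  0.036 ] e,u 0.3916172685896917 0.4290322016985651
dock end [0.4695 0.1002 0.022 ] e,u 0.3893320254881478 0.28083279982294934
cap r [0.461  0.0265 0.01  ] e,u 0.41132163454962006 0.20994939497525164
cap l [ 0.4372 -0.028   0.01  ] e,u 0.411418313345856 0.15041607252293032
tcp 0.4730558448450945 0.33092781260405124
```

Fin outer face u ≈ 0.293. I'll go behind it (u 0.262, e 0.392), then down to z 0.047.

Call:
{"name": "servo_tool", "arguments": {"increments": [[[1,-0.12,-0.04,0,0,0,0],[1,-0.25,-0.07,0,0,0,0],[1,-0.3,-0.09,0,0,0,0],[1,-0.25,-0.07,0,0,0,0],[1,-0.1,-0.03,0,0,0,0],[1,0,0,-0.3,0,0,0],[1,0,0,-0.3,0,0,0],[1,0,0,-0.3,0,0,0],[1,0,0,-0.3,0,0,0],[1,0,0,-0.2,0,0,0],[1,0,0,-0.1,0,0,0],[1,0,0,-0.06,0,0,0],[1,0,0,0,0,0,0]]]}}

```text
time: 14.0
position: [0.4645, 0.0817, 0.0466]
eef_rot: [-0.645, -3.075, -0.0]
force: [-0.4, 1.6, 1.2]
gripper_width: 0.0003
grasp_force: 0.0
```

Call:
{"name": "servo_tool", "arguments": {"increments": [[[1,0.012,0.027,0,0,0,0],[1,0.012,0.027,0,0,0,0],[1,0.012,0.027,0,0,0,0],[1,0.012,0.027,0,0,0,0],[1,0.012,0.027,0,0,0,0],[1,0.012,0.027,0,0,0,0],[1,0.012,0.027,0,0,0,0],[1,0.012,0.027,0,0,0,0]]]}}

```text
time: 14.8
position: [0.4737, 0.1029, 0.0467]
eef_rot: [-0.645, -3.074, 0.002]
force: [-0.5, -2.6, 1.4]
gripper_width: 0.0004
grasp_force: 1.4
```

Call:
{"name": "servo_tool", "arguments": {"increments": [[[1,0.008,0.018,0,0,0,0],[1,0.008,0.018,0,0,0,0],[1,0.008,0.018,0,0,0,0],[1,0.008,0.018,0,0,0,0],[1,0.008,0.018,0,0,0,0],[1,0.008,0.018,0,0,0,0],[1,0.008,0.018,0,0,0,0],[1,0.008,0.018,0,0,0,0]]]}}

```text
time: 15.6
position: [0.4803, 0.1177, 0.0467]
eef_rot: [-0.646, -3.074, -0.0]
force: [0.2, -3.3, 1.3]
gripper_width: 0.0003
grasp_force: 1.4
```

Call:
{"name": "servo_tool", "arguments": {"increments": [[[1,0.004,0.009,0,0,0,0],[1,0.004,0.009,0,0,0,0],[1,0.004,0.009,0,0,0,0],[1,0.004,0.009,0,0,0,0],[1,0.004,0.009,0,0,0,0],[1,0.004,0.009,0,0,0,0],[1,0,0,0,0,0,0]]]}}

```text
time: 16.3
position: [0.4827, 0.1231, 0.0467]
eef_rot: [-0.646, -3.074, -0.0]
force: [-0.9, -2.0, 1.0]
gripper_width: 0.0004
grasp_force: 1.0
```

Call:
{"name": "servo_tool", "arguments": {"increments": [[[1,0.004,0.009,0,0,0,0],[1,0.004,0.009,0,0,0,0]]]}}

```text
time: 16.5
position: [0.4834, 0.1248, 0.0467]
eef_rot: [-0.646, -3.074, 0.0]
force: [-0.8, -2.6, 1.0]
gripper_width: 0.0004
grasp_force: 1.3
```

u ≈ 0.3089 and the force is still only the sliding force. I'll continue in small steps.

Call:
{"name": "servo_tool", "arguments": {"increments": [[[1,0.004,0.009,0,0,0,0],[1,0.004,0.009,0,0,0,0]]]}}

```text
time: 16.7
position: [0.4836, 0.1253, 0.0466]
eef_rot: [-0.644, -3.074, 0.005]
force: [-2.1, -11.1, 4.2]
gripper_width: 0.0005
grasp_force: 5.1
```

Call:
{"name": "servo_tool", "arguments": {"increments": [[[1,0.004,0.009,0,0,0,0],[1,0,0,0,0,0,0]]]}}

```text
time: 16.9
position: [0.4836, 0.1253, 0.0467]
eef_rot: [-0.643, -3.073, 0.007]
force: [-2.2, -11.4, 4.8]
gripper_width: 0.0005
grasp_force: 5.6
```

Firm stop, after roughly 29 mm of travel. I'll back off, rise, and check.

Call:
{"name": "servo_tool", "arguments": {"increments": [[[1,-0.02,-0.046,0,0,0,0],[1,-0.04,-0.09,0,0,0,0],[1,-0.04,-0.09,0,0,0,0],[1,0,0,0.2,0,0,0],[1,0,0,0.4,0,0,0],[1,0,0,0.4,0,0,0],[1,0,0,0.4,0,0,0],[1,0.2,-0.09,0.2,0,0,0],[1,0.3,-0.13,0,0,0,0],[1,0.3,0.2,0,0,0,0],[1,0.1,0.1,0,0,0,0],[1,0,0,0,0,0,0],[1,0,0,0,0,0,0]]]}}

```text
time: 18.2
position: [0.5633, 0.1127, 0.2061]
eef_rot: [-0.644, -3.073, 0.002]
force: [-0.5, -0.6, -0.1]
gripper_width: 0.0
grasp_force: 0.0
```

```bash
python3 - <<'E'
from h import *
s=telemetry.observe();print(s["time"],s["position"],s["force"])
P=viewer.camera_params("wrist");im=viewer.read_camera("wrist");np.save("w5.npy",(P,s),allow_pickle=True)
t=viewer.read_camera("top");d=viewer.read_camera("side")
cv2.imwrite("pics/w5f.png",im)
c=lambda im,x,y,w,h:cv2.resize(im[y:y+h,x:x+w],(400,300),interpolation=cv2.INTER_CUBIC)
cv2.imwrite("pics/w5.png",np.vstack([np.hstack([c(im,80,0,280,210),c(im,160,60,160,120)]),np.hstack([cv2.resize(t,(400,300)),c(d,195,80,120,90)])]))
E
```

```text
18.2 [0.56331847 0.11266477 0.20608637] [-0.54702237 -0.62570866 -0.09081081]
```

View pics/w5.png

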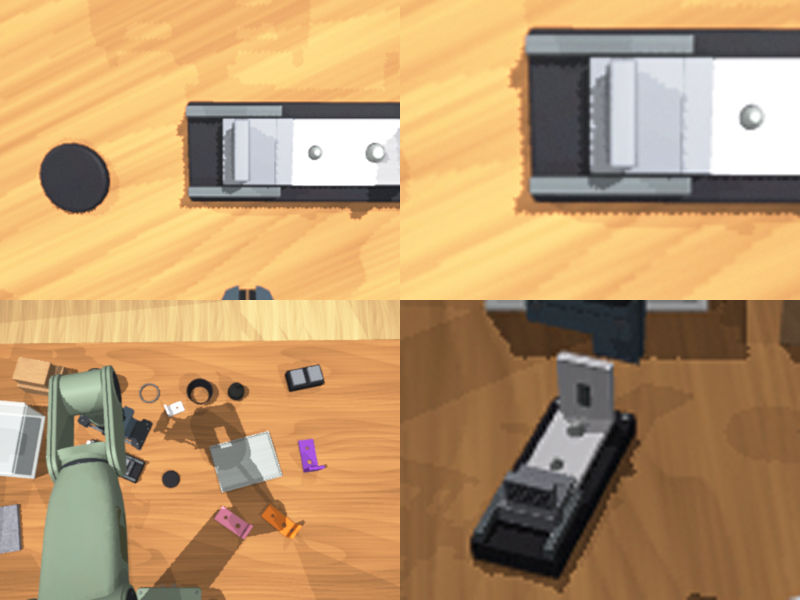

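The picture shows the clamp lip lying over the end of the foot (crop edge at about (292,152)). The bracket is flush with both pins through its holes, the other gear is undisturbed and the robot is clear.

```bash
python3 -c "
from cell import workorder;print(workorder.finish_job())"
```

```text
the job is handed in; nothing more can be done
None
```

The bracket sits flush on both pins with the clamp pushed to its stop, and the robot is clear; I handed the job in at about 18 s of the 56 s allowed, and no verdict came back.

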